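# Laundry bottles in order of height on the drip board

### The arm

A 7-joint arm with a two-finger parallel gripper is mounted at the origin on the work surface. World frame = base frame: x ahead of the robot, y to its left, z up, the work surface at z = 0. Lengths are in mm, angles in rad, forces in N, time in s.
With the tool pointing down it reaches from about 425 to 950 mm from the base axis. Payload 4.7 kg.
Tool frame: the origin (TCP) lies between the finger pads; the fingertips stand 22 mm ahead of it and the grasp point (between the pads) lies 3 mm ahead of it; z points along the fingers, y is the line along which they close (so a half turn about z gives the same grasp; the last joint's range is limited). The gripper opens to 85 mm and grips with 20 to 120 N. Pads are 22 mm wide; open, the fingers measure 114 mm over their backs; the gripper's body (76 mm by 85 mm) begins 54 mm behind the grasp point. The pads swing forward as they close: fully open they stand 13 mm farther back than shut.
Start: joints at [-1.291, 0.469, -0.049, 1.532, 0.024, 1.141, -0.082], TCP at [205.102, 643.104, 217.835] pointing down, gripper open.
Joint ranges: [-2.59, 2.59], [-0.33, 1.99], [-1.39, 1.29], [0.1, 2.45], [-1.04, 4.18], [0.21, 1.99], [-2.66, 2.66]. Speed limits (rad/s): [2.57, 2.57, 3.14, 3.14, 3.14, 3.14, 3.14].

### API

Orientations are given as a unit quaternion [x, y, z, w].
In Python, from station import ctrl gives the robot as it stands.
- The arm moves only by the tool servo_tool, never from a script. Its arguments are lists of equal length, an entry for each row: "jaw": the opening, from 0 (shut) to 1 (fully open); "offset": the shift along the tool's x, y, z scaled (see below), a list of three; "turn": the turn, a rotation vector about the tool's x, y, z scaled (see below), a list of three. In form: {"jaw": [jaw, ...], "offset": [[tx, ty, tz], ...], "turn": [[rx, ry, rz], ...]}. A call has 1 to 5 rows; each row is the pose to reach, as a shift and turn from the pose commanded when the call began, along the tool's axes at that moment, turning the shorter way round; what a row does not reach only later rows make up. The controller multiplies each number of a shift by 0.4 m and each number of a turn by pi rad. A row lasts 1/8 s, in which the tool goes at most 62.5 mm and 10.7 degrees, less where a joint would pass 70% of its speed; a pose out of reach is approached as far as the arm can. A call with a number of a shift or a turn outside -1 to 1 is refused whole. A call with a gripper value outside its range is refused whole. The fingers move at their own pace and stop on an object; the grip force is fixed at half the most. Time passes only in rows, so rows that repeat a pose let the fingers close. It gives the time, the measured TCP pose, the force, the opening and the grip force at its end, in the units of the state.
- ctrl.observe(): the state, without advancing time (a new reading comes with each control period).
- ctrl.snapshot(name): name is "side" or "top" or "wrist"; returns the picture (480x640x3 uint8, red, green, blue); there is no depth.
- ctrl.camera_model(name): a dict with "K" (3x3 intrinsics, pixels), "extrinsics" (4x4, takes a point from camera to world coordinates); the wrist camera has in their place "hand_eye" (4x4, takes a point from camera to tool coordinates, whose origin is the TCP and whose axes are the flange's). Camera axes: x right, y down, z forward; pixel columns grow to the right and rows downward; lengths in mm; the calibration is good to about 2 mm. A picture is of the moment at which its call begins: read the wrist's pose just before it. camera_model takes no time and is no camera call.
- ctrl.hand_in(): hands the job in; it is judged then, once.
Trained networks look in the newest picture that a camera, given by its name, has taken for a name from the list of things; names that differ only in an ending like _2 or _b are one class to them, and where a whole thing is asked for, a point or a joint stands for the part that bears it (a point fixed in the world has none). Each returns a list of dicts, best first, with "score" (0 to 1); they miss things now and then, are a little off and sometimes report something else, mostly with a low value. They report only what shows in the picture. A call takes as long as a camera call.
- ctrl.trace(camera, name): "region" (480x640 bool, what is visible of it) and "xy" ([column, row] in pixels, amid what is visible of it).
- ctrl.pinpoint(camera, name): "xy" ([column, row] in pixels: a listed point, or the origin of a listed thing).
The state is a dict: "t": time; "joint_pos": joint angles; "qd": joint speeds; "joint_torque": joint torques, N m; "eef_pos": TCP position; "eef_rot": TCP orientation; "wrist_force": force on the tool from outside, world axes, zero at the start; "ft_torque": the same for the moment, N m; "gripper_width": finger opening in mm; "grasp_force": force on a finger pad.
Only numpy, scipy, OpenCV 4.12 (cv2) and the standard library are available. Lean on these libraries where they do the work, as an engineer would, in place of code of your own. Each camera call takes 0.05 s, during which the arm holds its last target. There are 200 camera calls.

### The job

Line the four white blue-capped bottles (the squat tub is one of them) up on the four round rubber pads of the drip board in order of height, one centred on each pad: the shortest on the pad next to the measuring jug, the tallest on the pad farthest from it. Keep every bottle upright, and do not knock or shift the powder carton.

Things in the scene. Friction and masses are not known exactly. Their poses are not given: they have to be found in the camera images.
- tub: Shortest: round white plastic stain-remover tub, 62 mm across, 80 mm high in all; straight wall to 55 mm, then a slight shoulder to a wide blue cap 58 mm across and 15 mm high. Origin: centre of the underside, z up. About 0.25 kg, loose.
- bottle_small: Second shortest: round white plastic bottle, 50 mm across, 115 mm high in all; straight wall to 90 mm, then a cone to a blue cap 26 mm across and 18 mm high. Origin: centre of the underside, z up. About 0.25 kg, loose.
- flask: Second tallest: flat white plastic flask with a rectangular body, 44 mm along its x by 66 mm along its y, straight to 125 mm, with a blue cap 30 mm across on top; 150 mm high in all. Origin: centre of the underside, z up. About 0.36 kg, loose; to be gripped across its x.
- bottle_tall: Tallest: slim round white plastic bottle, 54 mm across, 185 mm high in all; straight wall to 160 mm, then a cone to a blue cap 28 mm across and 20 mm high. Origin: centre of the underside, z up. About 0.42 kg, loose.
- pad_a: One of four alike fixed black rubber pads, flat discs 74 mm across and 4 mm thick, in a straight row 95 mm apart on a fixed steel drip board (110 x 570 mm, 12 mm high, turned by up to 0.12 rad from the y axis). Origin: centre of the underside, 12 mm above the work surface; the pad's top is at height 16 mm. Which letter lies where in the row changes from start to start.
- pad_b: One of four alike fixed black rubber pads, flat discs 74 mm across and 4 mm thick, in a straight row 95 mm apart on a fixed steel drip board (110 x 570 mm, 12 mm high, turned by up to 0.12 rad from the y axis). Origin: centre of the underside, 12 mm above the work surface; the pad's top is at height 16 mm. Which letter lies where in the row changes from start to start.
- pad_c: One of four alike fixed black rubber pads, flat discs 74 mm across and 4 mm thick, in a straight row 95 mm apart on a fixed steel drip board (110 x 570 mm, 12 mm high, turned by up to 0.12 rad from the y axis). Origin: centre of the underside, 12 mm above the work surface; the pad's top is at height 16 mm. Which letter lies where in the row changes from start to start.
- pad_d: One of four alike fixed black rubber pads, flat discs 74 mm across and 4 mm thick, in a straight row 95 mm apart on a fixed steel drip board (110 x 570 mm, 12 mm high, turned by up to 0.12 rad from the y axis). Origin: centre of the underside, 12 mm above the work surface; the pad's top is at height 16 mm. Which letter lies where in the row changes from start to start.
- jug: Grey plastic measuring jug with a handle on the side away from the robot, 72 mm across (the handle sticks out another 37 mm), 90 mm high, fixed on the drip board in line with the pads, 90 mm beyond the pad at one end (a soap dish stands likewise at the other end; which end has the jug changes). Origin: centre of its underside, 12 mm above the work surface.
- carton: Bystander: upright cardboard powder carton with a red band, 50 mm along its x by 90 mm along its y, 150 mm high, 0.6 kg, loose, at the side of the work. Origin: centre of the underside. A brush (140 x 50 x 43 mm) and a sponge (100 x 65 x 32 mm), also loose, lie at the sides too.

How it is judged (in metres and radians):
At the end, for the whole second after the job is handed in: Tub, small bottle, flask and tall bottle stand in this order on the four pads counted from the jug's end, each within 15 mm of its pad's centre, resting on the pad (underside within 5 mm of the pad's top), upright within 0.1 rad, released and at rest ((horizontal distance between tub and pad_a below 0.015 m or horizontal distance between tub and pad_b below 0.015 m or horizontal distance between tub and pad_c below 0.015 m or horizontal distance between tub and pad_d below 0.015 m) and horizontal distance between tub and jug between 0.06 and 0.1375 m and height (world z) of tub between 0.011 and 0.021 m and angle between each of tub, bottle_small, flask, bottle_tall's own z axis and vertical below 0.1 rad and linear speed of each of tub, bottle_small, flask, bottle_tall below 0.02 m/s and angular speed of each of tub, bottle_small, flask, bottle_tall below 0.2 rad/s and (horizontal distance between bottle_small and pad_a below 0.015 m or horizontal distance between bottle_small and pad_b below 0.015 m or horizontal distance between bottle_small and pad_c below 0.015 m or horizontal distance between bottle_small and pad_d below 0.015 m) and horizontal distance between bottle_small and jug between 0.1375 and 0.2325 m and height (world z) of bottle_small between 0.011 and 0.021 m and (horizontal distance between flask and pad_a below 0.015 m or horizontal distance between flask and pad_b below 0.015 m or horizontal distance between flask and pad_c below 0.015 m or horizontal distance between flask and pad_d below 0.015 m) and horizontal distance between flask and jug between 0.2325 and 0.3275 m and height (world z) of flask between 0.011 and 0.021 m and (horizontal distance between bottle_tall and pad_a below 0.015 m or horizontal distance between bottle_tall and pad_b below 0.015 m or horizontal distance between bottle_tall and pad_c below 0.015 m or horizontal distance between bottle_tall and pad_d below 0.015 m) and horizontal distance between bottle_tall and jug between 0.3275 and 0.41 m and height (world z) of bottle_tall between 0.011 and 0.021 m); the robot touches nothing.
It fails at once if a bottle is tipped over (more than 40 degrees) (angle between any of tub, bottle_small, flask, bottle_tall's own z axis and vertical above 0.7 rad).
It fails at once if the powder carton is shifted by more than 30 mm or knocked over (distance of carton from where it was at the start of the episode above 0.03 m or angle between carton's own z axis and vertical above 0.5 rad).
It also fails if it takes over 118 s, if anything falls off the work surface, if the arm or the gripper's body presses on something with over 40 N, if the wrist force passes 120 N, or if a joint passes its speed limit or range.

## Working session

There is one attempt and no reset: what is moved stays moved. The work goes in short steps, Python scripts to look and compute and a tool call to move; the robot and the scene stay as the last step left them, time stands still between calls to the robot, and variables do not carry over. Pictures are saved under pics/ and viewed, at most 14 in all, crops included, and the job is handed in when it is done.

Besides the shell and the picture viewer there is one more tool, called in YAML: its name, and indented under it one key for each argument. servo_tool: Moves the arm, as the interface text tells. Shifts and turns lie within -1 to 1; 1 stands for 0.4 m of shift or pi rad of turn. Its arguments: {"type":"object","properties":{"jaw":{"type":"array"},"offset":{"type":"array"},"turn":{"type":"array"}},"required":["jaw","offset","turn"]}

```bash
mkdir -p pics; cat > h.py <<'E'
import numpy as np, cv2
from station import ctrl
from scipy.spatial.transform import Rotation as R
def ray(cam,uv):
    m=ctrl.camera_model(cam); K=np.array(m["K"]); T=np.array(m["extrinsics"])
    d=T[:3,:3]@np.linalg.inv(K)@np.array([uv[0],uv[1],1.]); return T[:3,3],d
def onz(cam,uv,z):
    o,d=ray(cam,uv); return o+d*(z-o[2])/d[2]
def meet(a,b):
    (o1,d1),(o2,d2)=a,b
    s=np.linalg.lstsq(np.c_[d1,-d2],o2-o1,rcond=None)[0]
    p,q=o1+s[0]*d1,o2+s[1]*d2; return (p+q)/2,np.linalg.norm(p-q)
E
python3 - <<'E'
from h import *
np.set_printoptions(precision=1,suppress=True)
for c in("side","top"):
    cv2.imwrite(f"pics/{c}0.png",ctrl.snapshot(c)[:,:,::-1])
    m=ctrl.camera_model(c); print(c,np.array(m["extrinsics"]),np.array(m["K"])[0])
    for n in("tub","bottle_small","flask","bottle_tall","pad_a","jug","carton"):
        for r in ctrl.pinpoint(c,n)[:5]:
            print(c,n,round(r["score"],2),np.array(r["xy"]),onz(c,r["xy"],12 if n in("pad_a","jug") else 0))
s=ctrl.observe();print(s["t"],s["eef_pos"],s["eef_rot"])
E
```

```text
side [[   0.9   -0.2    0.3  120.4]
 [  -0.4   -0.6    0.7 -944. ]
 [   0.    -0.8   -0.6  896.7]
 [   0.     0.     0.     1. ]] [578.9   0.  321.3]
side tub 0.62 [285.6 285.4] [434.  -80.7   0. ]
side bottle_small 0.75 [246.8 199.6] [457.4 259.1   0. ]
side flask 0.94 [260.1 241.1] [433.   84.9   0. ]
side bottle_tall 0.63 [310.6 349.6] [ 413.7 -267.7    0. ]
side bottle_tall 0.49 [258.9 242.4] [428.8  81.4   0. ]
side pad_a 0.95 [355.1 244.7] [630.6 -29.2  12. ]
side pad_a 0.9 [404.3 297.8] [ 648.7 -227.2   12. ]
side pad_a 0.85 [334.7 225.5] [617.1  55.8  12. ]
side pad_a 0.8 [379.4 266. ] [ 647.8 -117.6   12. ]
side jug 0.66 [434.9 321.2] [ 672.4 -309.9   12. ]
side carton 0.85 [423.  392.9] [ 563.4 -442.6    0. ]
top [[   0.    -1.     0.1  454.7]
 [  -1.    -0.    -0.     1.7]
 [   0.    -0.1   -1.  1283.6]
 [   0.     0.     0.     1. ]] [475.8   0.  322.5]
top tub 0.81 [342.2 277.8] [426.6 -75.4   0. ]
top bottle_small 0.79 [217.9 265.3] [457.9 258.5   0. ]
top flask 0.8 [281.4 278.1] [424.7  88.    0. ]
top bottle_tall 0.84 [410.9 283.2] [ 413.2 -261.     0. ]
top pad_a 0.78 [361.8 200.3] [ 635.4 -126.6   12. ]
top pad_a 0.76 [289.7 201.3] [630.8  67.4  12. ]
top pad_a 0.75 [396.3 194.5] [ 652.  -219.9   12. ]
top pad_a 0.68 [328.2 201.1] [632.3 -36.1  12. ]
top carton 0.56 [475.4 226.4] [ 568.4 -437.9    0. ]
0.8 [205.1 643.1 217.9] [ 0.2  1.   0.  -0. ]
```

View pics/top0.png

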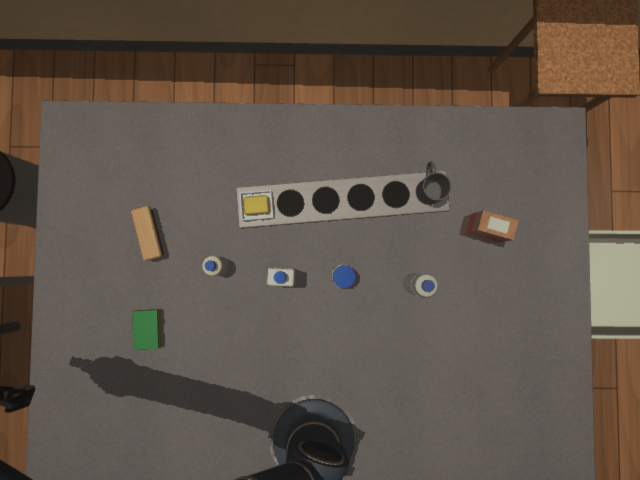

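View pics/side0.png

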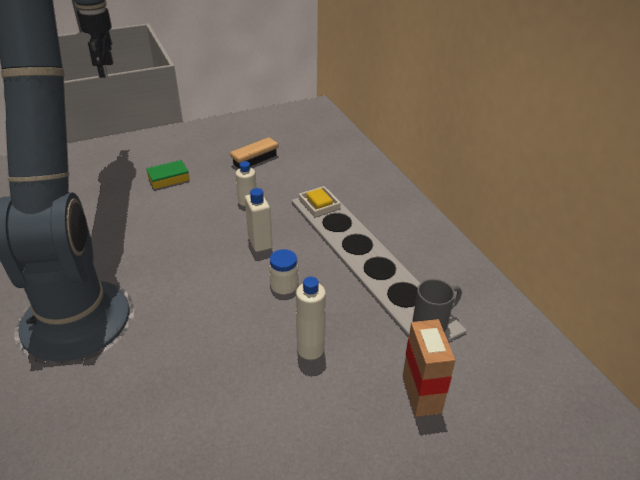

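Top view: the jug is at the right end (435,187). The pads sit at columns 290, 326, 361 and 396, around row 200. The bottles are the small one (212,266), flask (281,278), tub (344,277) and tall one (426,286). The side view agrees, with the carton at the far right, clear of the work. Next I refine the positions with colour blobs.

```bash
cat > meas.py <<'E'
from h import *
np.set_printoptions(precision=1,suppress=True)
def blobs(mask,lo,hi):
    n,l,st,c=cv2.connectedComponentsWithStats(mask.astype(np.uint8))
    return [(c[i],st[i,4],l==i) for i in range(1,n) if lo<=st[i,4]<=hi]
def rays(c,im):
    hsv=cv2.cvtColor(im,cv2.COLOR_RGB2HSV)
    return blobs((hsv[...,0]>105)&(hsv[...,0]<130)&(hsv[...,1]>140)&(hsv[...,2]>50),30,2000)
def caps():
    a=rays("top",ctrl.snapshot("top")); b=rays("side",ctrl.snapshot("side")); H=dict(tub=72,small=106,flask=138,tall=175)
    for (u,n,_) in a:
        for (v,m,_) in b:
            p,e=meet(ray("top",u),ray("side",v))
            if e<12:
                for k,z in H.items():
                    if abs(p[2]-z)<16 or abs(p[2]-16-z)<12: print(k,"tri",p,"err",round(e,1),"top@z",onz("top",u,z)[:2],"side@z",onz("side",v,z)[:2],"| raised: top",onz("top",u,z+16)[:2],"side",onz("side",v,z+16)[:2])
E
python3 - <<'E'
from meas import *
caps()
im=ctrl.snapshot("top")
g=im.max(2); m=np.zeros(g.shape,bool); m[165:225,235:420]=g[165:225,235:420]<40
P=sorted([onz("top",c,16) for c,a,_ in blobs(m,250,900)],key=lambda p:p[1]); print("pads top",np.array(P))
s=ctrl.snapshot("side").max(2); m=np.zeros(s.shape,bool); m[205:315,315:425]=s[205:315,315:425]<40
print("pads side",np.array(sorted([onz("side",c,16) for c,a,_ in blobs(m,200,1200)],key=lambda p:p[1])), [a for c,a,_ in blobs(m,100,2000)])
r=ctrl.trace("top","flask")[0]; print(r["score"],cv2.minAreaRect(np.argwhere(r["region"])[:,::-1].astype(np.float32)))
wh=(im.min(2)>110); mm=np.zeros_like(wh); mm[262:295,262:300]=wh[262:295,262:300]
mm|=False; print(cv2.minAreaRect(np.argwhere(mm)[:,::-1].astype(np.float32)))
s=ctrl.observe(); print(R.from_quat(s["eef_rot"]).as_matrix(), s["gripper_width"])
print(np.array(ctrl.camera_model("wrist")["hand_eye"]))
E
```

```text
small tri [457.5 256.5 106.6] err 0.3 top@z [457.3 256.7] side@z [457.9 257.3] | raised: top [457.3 253.2] side [451. 233.]
tub tri [431.5 -75.7  72.3] err 0.1 top@z [431.4 -75.7] side@z [431.6 -75.3] | raised: top [431.8 -74.6] side [425.6 -92.2]
flask tri [430.5  82.6 136.8] err 0.2 top@z [430.6  82.5] side@z [430.  81.] | raised: top [431.   81.3] side [423.4  59.4]
pads top [[ 652.8 -217.1   16. ]
 [ 644.2 -122.9   16. ]
 [ 635.7  -28.4   16. ]
 [ 627.3   65.2   16. ]]
pads side [[ 648.  -219.9   16. ]
 [ 641.5 -127.7   16. ]
 [ 632.8  -33.6   16. ]
 [ 624.    60.3   16. ]] [np.int32(387), np.int32(446), np.int32(511), np.int32(544)]
0.87 ((281.0, 277.0), (18.0, 28.0), 90.0)
((280.0, 276.5), (17.0, 26.0), 90.0)
[[-1.   0.3 -0. ]
 [ 0.3  1.   0. ]
 [ 0.   0.  -1. ]] 85.54557630592132
[[  -0.    -1.    -0.3   65.8]
 [   1.    -0.     0.     1. ]
 [  -0.    -0.3    1.  -157. ]
 [   0.     0.     0.     1. ]]
```

```bash
cat > go.py <<'E'
# python3 go.py x y z [x y z ...]: offset/turn from the present pose to TCP targets, tool down, tool y = world x
import sys
from h import *
s=ctrl.observe(); p=np.array(s["eef_pos"]); q=R.from_quat(s["eef_rot"])
g=R.from_matrix(np.array([[0,1,0],[1,0,0],[0,0,-1.]]))
print("t",round(s["t"],2),"at",p.round(1),"w",round(s["gripper_width"],1),"turn",((q.inv()*g).as_rotvec()/np.pi).round(3))
a=np.array(sys.argv[1:],float).reshape(-1,3)
for t in a: print(t,"offset",(q.inv().apply(t-p)/400).round(3))
E
python3 go.py 457 257 218
```

```text
t 1.05 at [205.1 643.1 217.8] w 85.5 turn [ 0.    -0.     0.402]
[457. 257. 218.] offset [-0.893 -0.728 -0.   ]
```

servo_tool:
  jaw: [1,1,1,1,1]
  offset:
    - [-0.893,-0.728,0]
    - [-0.893,-0.728,0]
    - [-0.893,-0.728,0]
    - [-0.893,-0.728,0]
    - [-0.893,-0.728,0]
  turn:
    - [0,0,0.4]
    - [0,0,0.4]
    - [0,0,0.4]
    - [0,0,0.4]
    - [0,0,0.4]

```text
t: 1.68
eef_pos: [376.9, 379.7, 218.2]
eef_rot: [0.586, 0.81, 0.001, -0.0]
wrist_force: [0.7, 0.1, -0.2]
gripper_width: 85.3
grasp_force: 0.0
```

```bash
python3 go.py 457 257 218
```

```text
t 1.68 at [376.9 379.7 218.2] w 85.3 turn [ 0.    -0.     0.101]
[457. 257. 218.] offset [-0.354  0.094  0.   ]
```

servo_tool:
  jaw: [1,1,1,1,1]
  offset:
    - [-0.3,0.08,0]
    - [-0.354,0.094,0]
    - [-0.354,0.094,0]
    - [-0.354,0.094,0]
    - [-0.354,0.094,0]
  turn:
    - [0,0,0.1]
    - [0,0,0.1]
    - [0,0,0.1]
    - [0,0,0.1]
    - [0,0,0.1]

```text
t: 2.3
eef_pos: [455.8, 260.7, 217.8]
eef_rot: [0.703, 0.712, 0.0, -0.0]
wrist_force: [0.6, 0.4, -0.5]
gripper_width: 85.7
grasp_force: 0.0
```

```bash
python3 go.py 457 257 218 457 257 76
```

```text
t 2.3 at [455.8 260.7 217.8] w 85.7 turn [-0.    -0.     0.004]
[457. 257. 218.] offset [-0.009  0.003 -0.001]
[457. 257.  76.] offset [-0.01   0.003  0.354]
```

Descend and grasp the small bottle.

servo_tool:
  jaw: [1,1,1,1,1]
  offset:
    - [-0.01,0.003,0.12]
    - [-0.01,0.003,0.24]
    - [-0.01,0.003,0.32]
    - [-0.01,0.003,0.355]
    - [-0.01,0.003,0.355]
  turn:
    - [0,0,0.004]
    - [0,0,0.004]
    - [0,0,0.004]
    - [0,0,0.004]
    - [0,0,0.004]

```text
t: 2.92
eef_pos: [457.3, 256.1, 75.4]
eef_rot: [0.707, 0.707, -0.001, -0.0]
wrist_force: [0.2, -0.2, 0.2]
gripper_width: 85.4
grasp_force: 0.0
```

servo_tool:
  jaw: [0,0,0,0,0]
  offset:
    - [0,0,0]
    - [0,0,0]
    - [0,0,0]
    - [0,0,0]
    - [0,0,0]
  turn:
    - [0,0,0]
    - [0,0,0]
    - [0,0,0]
    - [0,0,0]
    - [0,0,0]

```text
t: 3.55
eef_pos: [458.7, 257.0, 81.1]
eef_rot: [0.708, 0.706, 0.002, -0.002]
wrist_force: [-8.9, -2.5, 36.7]
gripper_width: 24.1
grasp_force: 91.0
```

```bash
python3 go.py 457 257 130 643 -124 130; python3 - <<'E'
from h import *
print(ctrl.observe()["grasp_force"])
for c in("side","top"):
    i=ctrl.snapshot(c); cv2.imwrite(f"pics/{c}1.png",i[:,:,::-1])
E
```

```text
t 3.55 at [458.7 257.   81.1] w 24.1 turn [ 0.    -0.002 -0.001]
[457. 257. 130.] offset [ 0.001 -0.004 -0.122]
[ 643. -124.  130.] offset [-0.951  0.463 -0.127]
91.01182724407408
```

```bash
python3 - <<'E'
from h import *
i=cv2.imread("pics/side1.png")[100:260,160:360]; j=cv2.imread("pics/top1.png")[200:330,150:320]
i=cv2.resize(i,(400,320),interpolation=2); j=cv2.resize(j,(400,320),interpolation=2)
w=cv2.resize(ctrl.snapshot("wrist")[:,:,::-1],(400,280))
o=np.zeros((600,800,3),np.uint8); o[:320,:400]=i;o[:320,400:]=j;o[320:,:400]=w
cv2.imwrite("pics/g1.png",o)
E
```

```text
(no output)
```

View pics/g1.png

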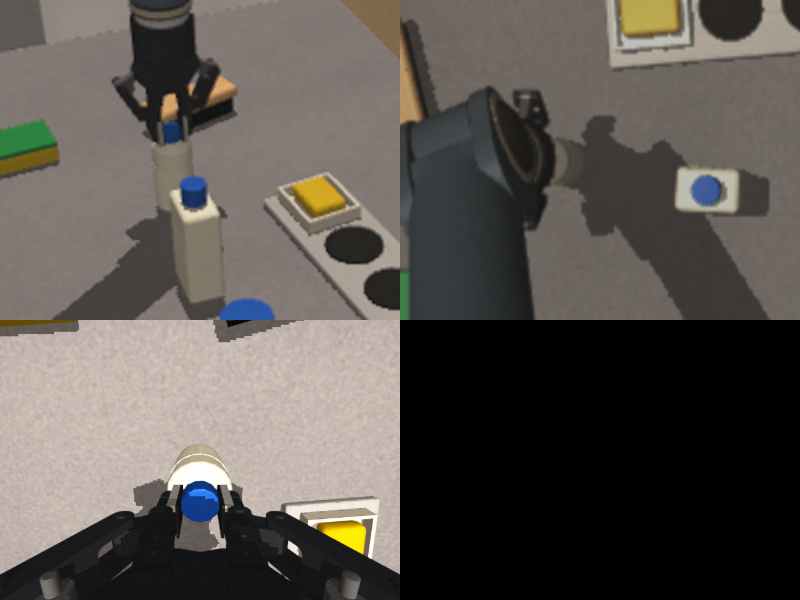

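The wrist picture shows the jaws closed on the blue cap (320,308 px full-scale), not on the body, so the tips sit higher than the reported pose implies. I'll check that against the wrist calibration.

```bash
python3 - <<'E'
from meas import *
s=ctrl.observe(); m=ctrl.camera_model("wrist"); K=np.array(m["K"]); H=np.array(m["hand_eye"])
T=np.eye(4);T[:3,:3]=R.from_quat(s["eef_rot"]).as_matrix();T[:3,3]=s["eef_pos"];C=T@H
im=ctrl.snapshot("wrist"); print(K)
for u,n,l in rays("w",im): print("blue",u,n,cv2.boundingRect(l.astype(np.uint8)))
def pr(p):
    c=np.linalg.inv(C)@np.r_[p,1]; return (K@c[:3]/c[2])[:2],c[2]
print("cap top predicted",pr([457,257,115]),"foot",pr([457,257,0]),"tool tip",pr(T[:3,3]+T[:3,:3]@[0,0,22]))
print("cam",C[:3,3])
print(s["joint_torque"],s["wrist_force"])
E
```

```text
[[340.    0.  319.8]
 [  0.  340.  242.7]
 [  0.    0.    1. ]]
cap top predicted (array([314.3, 323.5]), np.float64(136.29340997507248)) foot (array([316.7, 246.7]), np.float64(247.4552224145196)) tool tip (array([318.9, 274.9]), np.float64(190.2599159752973))
cam [459.4 323.2 238.4]
[  1.1 -22.6   2.9 -12.7   0.4  -3.4  -0. ] [-10.4  -3.2  35.3]
```

servo_tool:
  jaw: [0.5,1,1,1]
  offset:
    - [0,0,0]
    - [0,0,0]
    - [0,0,0]
    - [0,0,0]
  turn:
    - [0,0,0]
    - [0,0,0]
    - [0,0,0]
    - [0,0,0]

```text
t: 4.25
eef_pos: [457.6, 255.0, 75.5]
eef_rot: [0.708, 0.706, -0.0, -0.0]
wrist_force: [0.5, 0.7, 0.6]
gripper_width: 85.3
grasp_force: 0.0
```

```bash
python3 go.py 457 257 76; python3 - <<'E'
from h import *
i=cv2.resize(ctrl.snapshot("side")[120:230,180:330,::-1],(800,587),interpolation=2)
w=ctrl.snapshot("wrist")[:,:,::-1]
cv2.imwrite("pics/s2.png",i); cv2.imwrite("pics/w2.png",w)
E
```

```text
t 4.25 at [457.6 255.   75.5] w 85.3 turn [-0.     0.    -0.001]
[457. 257.  76.] offset [ 0.005 -0.001 -0.001]
```

View pics/s2.png

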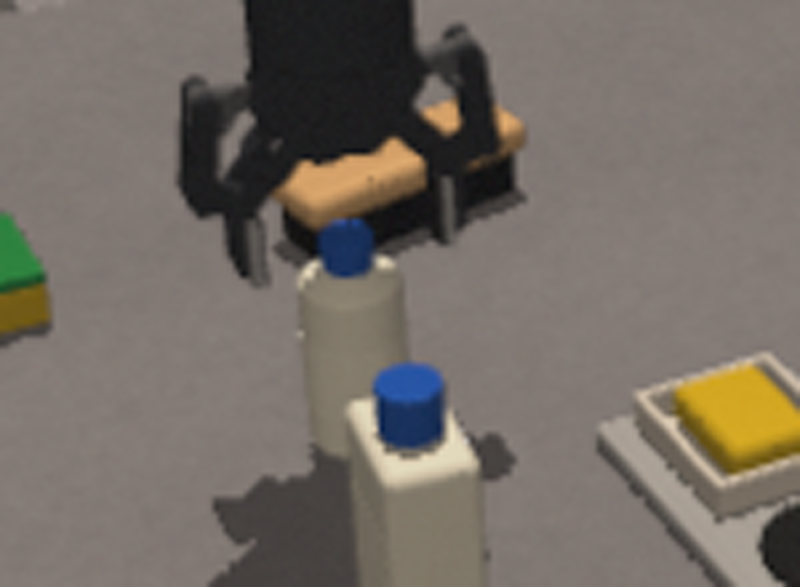

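View pics/w2.png

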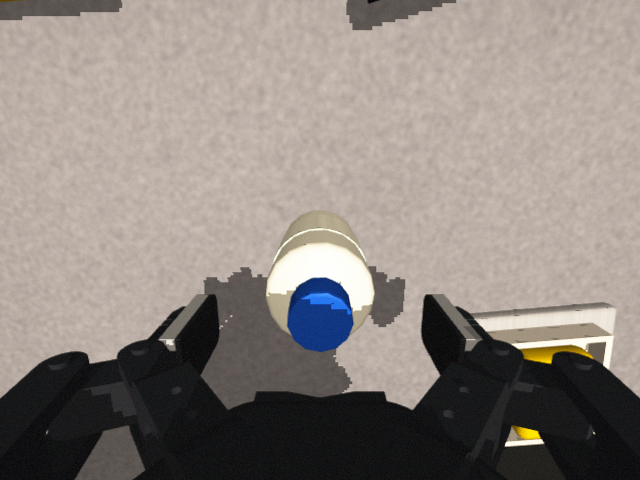

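Both pictures show the open tips level with the cap base. In the wrist view the tips are at (217,297) and (424,297), and in the side view at about (229,172) and (264,165). I'll triangulate the tips.

```bash
cat >> h.py <<'E'
def wray(uv,s):
    m=ctrl.camera_model("wrist"); T=np.eye(4);T[:3,:3]=R.from_quat(s["eef_rot"]).as_matrix();T[:3,3]=s["eef_pos"];C=T@np.array(m["hand_eye"])
    return C[:3,3],C[:3,:3]@np.linalg.inv(np.array(m["K"]))@np.array([uv[0],uv[1],1.])
E
python3 - <<'E'
from meas import *
s=ctrl.observe()
for w,d in(((217,297),(228.7,172.5)),((424,297),(263.8,165.5)),((217,297),(263.8,165.5)),((424,297),(228.7,172.5)),((320,298),(246,167.5)),((320,282),(246.3,162))): print(w,d,meet(wray(w,s),ray("side",d)))
print("cap top wrist rim centre row~298 / cap side-top; done")
E
```

```text
(217, 297) (228.7, 172.5) (array([415. , 260. ,  95.1]), np.float64(3.6038425617779417))
(424, 297) (263.8, 165.5) (array([507.1, 258.6,  92.4]), np.float64(4.624930732362068))
(217, 297) (263.8, 165.5) (array([461.8, 254.2, 113.2]), np.float64(88.8449010831089))
(424, 297) (228.7, 172.5) (array([458.5, 269.6, 100.8]), np.float64(82.51606461809502))
(320, 298) (246, 167.5) (array([460.4, 260.5,  97.6]), np.float64(4.289616750236219))
(320, 282) (246.3, 162) (array([462.8, 270.9, 106.9]), np.float64(9.13373685776197))
cap top wrist rim centre row~298 / cap side-top; done
```

The tips really sit about 18 mm above the reported TCP height when open, roughly 28 mm higher than the data says. I'll go 28 mm lower, watching the forces, and close.

servo_tool:
  jaw: [1,1,1,1]
  offset:
    - [0.004,0,0.025]
    - [0.004,0,0.05]
    - [0.004,0,0.07]
    - [0.004,0,0.07]
  turn:
    - [0,0,0]
    - [0,0,0]
    - [0,0,0]
    - [0,0,0]

```text
t: 4.85
eef_pos: [457.3, 256.3, 46.8]
eef_rot: [0.708, 0.706, -0.001, -0.0]
wrist_force: [0.3, 0.9, 0.4]
gripper_width: 85.1
grasp_force: 0.0
```

servo_tool:
  jaw: [0.5,0.4,0.4,0.4,0.4]
  offset:
    - [0,0,0]
    - [0,0,0]
    - [0,0,0]
    - [0,0,0]
    - [0,0,0]
  turn:
    - [0,0,0]
    - [0,0,0]
    - [0,0,0]
    - [0,0,0]
    - [0,0,0]

```text
t: 5.48
eef_pos: [458.0, 257.0, 48.5]
eef_rot: [0.708, 0.706, 0.0, -0.0]
wrist_force: [-1.7, -1.2, 5.1]
gripper_width: 48.3
grasp_force: 61.7
```

Wall gripped at 48 mm. Lift and carry.

servo_tool:
  jaw: [0.2,0.2,0.2,0.2,0.2]
  offset:
    - [0,0,0]
    - [0,0,-0.04]
    - [0,0,-0.09]
    - [0,0,-0.13]
    - [0,0,-0.13]
  turn:
    - [0,0,0]
    - [0,0,0]
    - [0,0,0]
    - [0,0,0]
    - [0,0,0]

```text
t: 6.1
eef_pos: [458.7, 257.3, 101.3]
eef_rot: [0.708, 0.706, 0.002, 0.0]
wrist_force: [0.4, 0.3, -3.1]
gripper_width: 48.4
grasp_force: 62.7
```

```bash
python3 go.py 643 -124 99
```

```text
t 6.1 at [458.7 257.3 101.3] w 48.4 turn [ 0.001 -0.001 -0.001]
[ 643. -124.   99.] offset [-0.952  0.463  0.005]
```

servo_tool:
  jaw: [0.2,0.2,0.2,0.2,0.2]
  offset:
    - [-0.05,0.024,0]
    - [-0.14,0.068,0]
    - [-0.24,0.117,0]
    - [-0.34,0.165,0]
    - [-0.44,0.214,0]
  turn:
    - [0,0,0]
    - [0,0,0]
    - [0,0,0]
    - [0,0,0]
    - [0,0,0]

```text
t: 6.72
eef_pos: [543.0, 79.3, 99.1]
eef_rot: [0.708, 0.706, -0.001, -0.0]
wrist_force: [1.4, -0.3, -2.2]
gripper_width: 48.2
grasp_force: 62.7
```

servo_tool:
  jaw: [0.2,0.2,0.2,0.2,0.2]
  offset:
    - [-0.1,0.049,0]
    - [-0.2,0.097,0]
    - [-0.3,0.146,0]
    - [-0.39,0.19,0]
    - [-0.45,0.22,0]
  turn:
    - [0,0,0]
    - [0,0,0]
    - [0,0,0]
    - [0,0,0]
    - [0,0,0]

```text
t: 7.35
eef_pos: [630.5, -102.1, 98.8]
eef_rot: [0.709, 0.706, -0.001, -0.0]
wrist_force: [0.7, 0.3, -2.9]
gripper_width: 48.4
grasp_force: 62.6
```

```bash
python3 go.py 643 -124 99; python3 - <<'E'
from meas import *
r=ctrl.snapshot("wrist"); cv2.imwrite("pics/w3.png",r[:,:,::-1])
ctrl.snapshot("side"); ctrl.snapshot("top"); s=ctrl.observe()
for c in("side","wrist","top"):
    for k in ctrl.pinpoint(c,"bottle_small")[:2]: print(c,k["score"],k["xy"],onz("side",k["xy"],52) if c=="side" else "")
    for k in ctrl.pinpoint(c,"pad_a")[:4]:
        if c=="wrist": o,d=wray(k["xy"],s); print("pad",k["score"],k["xy"],o+d*(12-o[2])/d[2])
E
```

```text
t 7.35 at [ 630.5 -102.1   98.8] w 48.4 turn [-0.     0.    -0.001]
[ 643. -124.   99.] offset [-0.055  0.031 -0.   ]
side 0.87 [372.1, 250.2] [ 634.  -102.5   52. ]
wrist 0.64 [318.4, 258.9] 
pad 0.85 [325.7, 137.4] [635.  -25.8  12. ]
pad 0.64 [346.1, 375.3] [ 651.7 -214.7   12. ]
```

View pics/w3.png

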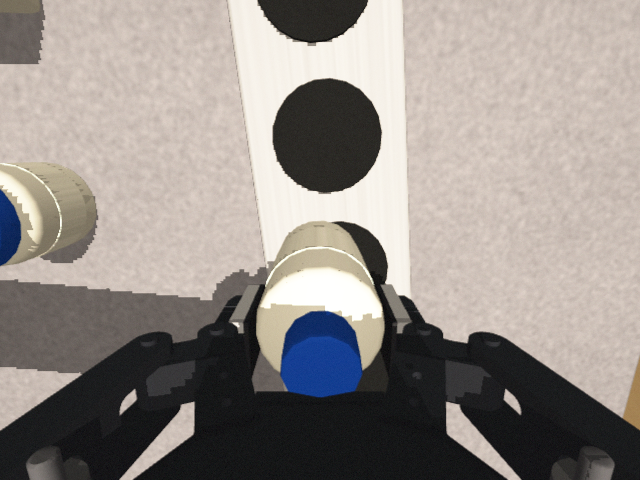

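The wrist view shows the bottle straight in the jaws and the next pads at (327,135) and (312,0). The pad positions agree with the top camera, so I'll centre over the pad and lower.

servo_tool:
  jaw: [0.2,0.2,0.2,0.2,0.2]
  offset:
    - [-0.05,0.031,0]
    - [-0.051,0.032,0.03]
    - [-0.051,0.032,0.055]
    - [-0.051,0.032,0.075]
    - [-0.051,0.032,0.082]
  turn:
    - [0,0,0]
    - [0,0,0]
    - [0,0,0]
    - [0,0,0]
    - [0,0,0]

```text
t: 8.43
eef_pos: [642.7, -119.1, 65.9]
eef_rot: [0.708, 0.707, -0.0, -0.001]
wrist_force: [-0.2, 0.1, -2.1]
gripper_width: 48.4
grasp_force: 62.7
```

servo_tool:
  jaw: [0.2,0.2,0.2]
  offset:
    - [0,0,0.002]
    - [0,0,0.004]
    - [0,0,0.004]
  turn:
    - [0,0,0]
    - [0,0,0]
    - [0,0,0]

```text
t: 8.8
eef_pos: [643.6, -120.1, 65.6]
eef_rot: [0.708, 0.706, 0.0, 0.0]
wrist_force: [-0.5, -0.8, -2.7]
gripper_width: 47.9
grasp_force: 62.7
```

servo_tool:
  jaw: [0.2,0.2,0.2]
  offset:
    - [-0.006,0,0.004]
    - [-0.006,0,0.006]
    - [-0.006,0,0.006]
  turn:
    - [0,0,0]
    - [0,0,0]
    - [0,0,0]

```text
t: 9.18
eef_pos: [643.9, -121.8, 64.6]
eef_rot: [0.708, 0.706, 0.001, -0.0]
wrist_force: [-2.3, 2.8, 5.5]
gripper_width: 48.1
grasp_force: 63.7
```

Contact. Release and rise (the opening also pulls the pads back).

servo_tool:
  jaw: [0.7,1,1,1,1]
  offset:
    - [0,0,0]
    - [0,0,0]
    - [0,0,0]
    - [0,0,-0.05]
    - [0,0,-0.15]
  turn:
    - [0,0,0]
    - [0,0,0]
    - [0,0,0]
    - [0,0,0]
    - [0,0,0]

```text
t: 9.8
eef_pos: [642.5, -122.3, 123.1]
eef_rot: [0.708, 0.706, -0.001, -0.001]
wrist_force: [0.5, 0.3, 0.2]
gripper_width: 85.3
grasp_force: 0.0
```

```bash
python3 go.py 643 -122 170 540 -90 170 431.5 -75.7 140 431.5 -75.7 14
```

```text
t 9.8 at [ 642.5 -122.3  123.1] w 85.3 turn [-0.001 -0.    -0.001]
[ 643. -122.  170.] offset [ 0.001  0.001 -0.117]
[540. -90. 170.] offset [ 0.08  -0.257 -0.116]
[431.5 -75.7 140. ] offset [ 0.115 -0.528 -0.041]
[431.5 -75.7  14. ] offset [ 0.115 -0.527  0.274]
```

servo_tool:
  jaw: [1,1,1,1,1]
  offset:
    - [0,0,-0.08]
    - [0.03,-0.12,-0.08]
    - [0.06,-0.26,-0.08]
    - [0.09,-0.4,-0.08]
    - [0.115,-0.528,-0.06]
  turn:
    - [0,0,0]
    - [0,0,0]
    - [0,0,0]
    - [0,0,0]
    - [0,0,0]

```text
t: 10.42
eef_pos: [431.4, -75.9, 148.4]
eef_rot: [0.708, 0.706, 0.001, 0.001]
wrist_force: [-0.0, 0.2, 0.2]
gripper_width: 85.2
grasp_force: 0.0
```

servo_tool:
  jaw: [1,1,1]
  offset:
    - [0,0,0]
    - [0,0,0.05]
    - [0,0,0.05]
  turn:
    - [0,0,0]
    - [0,0,0]
    - [0,0,0]

```text
t: 10.8
eef_pos: [432.9, -76.2, 127.3]
eef_rot: [0.708, 0.706, -0.0, 0.0]
wrist_force: [0.2, -0.3, -0.3]
gripper_width: 85.6
grasp_force: 0.0
```

```bash
python3 go.py 431.5 -75.7 60 431.5 -75.7 13; python3 - <<'E'
from meas import *
s=ctrl.observe(); w=ctrl.snapshot("wrist")
cv2.imwrite("pics/w4.png",w[:,:,::-1])
caps()
E
```

```text
t 10.8 at [432.9 -76.2 127.3] w 85.6 turn [-0.     0.    -0.001]
[431.5 -75.7  60. ] offset [ 0.001 -0.004  0.168]
[431.5 -75.7  13. ] offset [ 0.001 -0.004  0.286]
small tri [ 643.4 -122.6  121.5] err 0.1 top@z [ 646.  -124.3] side@z [ 653.8 -106.2] | raised: top [ 643.4 -122.6] side [ 643.  -123.1]
flask tri [430.7  81.8 148.6] err 0.7 top@z [430.8  82.4] side@z [434.7  96.4] | raised: top [431.1  81.3] side [428.1  74.5]
```

View pics/w4.png

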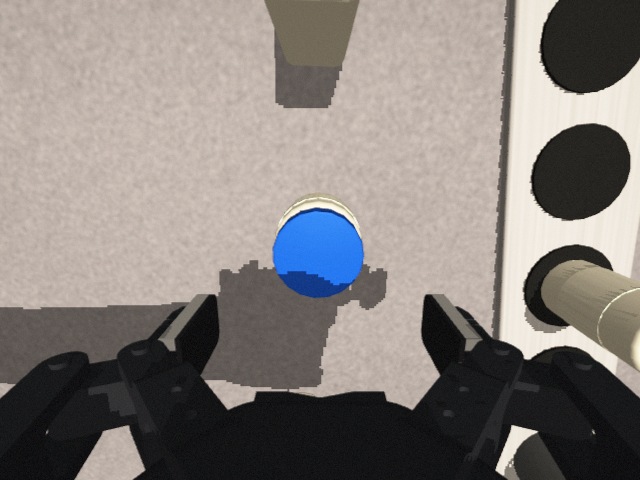

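The small bottle stands on its pad at (643,-123). The tub cap at (318,253) is centred between the jaws, so I descend.

servo_tool:
  jaw: [1,1,1,1,1]
  offset:
    - [0.001,-0.003,0.1]
    - [0.001,-0.003,0.18]
    - [0.001,-0.003,0.24]
    - [0.001,-0.003,0.28]
    - [0.001,-0.003,0.286]
  turn:
    - [0,0,0]
    - [0,0,0]
    - [0,0,0]
    - [0,0,0]
    - [0,0,0]

```text
t: 11.58
eef_pos: [431.4, -75.7, 12.2]
eef_rot: [0.708, 0.706, -0.0, -0.0]
wrist_force: [-0.3, 0.4, -0.8]
gripper_width: 85.0
grasp_force: 0.0
```

servo_tool:
  jaw: [0.7,0.4,0.4,0.4,0.4]
  offset:
    - [0,0,0]
    - [0,0,0]
    - [0,0,0]
    - [0,0,0]
    - [0,0,0]
  turn:
    - [0,0,0]
    - [0,0,0]
    - [0,0,0]
    - [0,0,0]
    - [0,0,0]

```text
t: 12.2
eef_pos: [431.9, -75.7, 13.9]
eef_rot: [0.708, 0.706, 0.001, 0.001]
wrist_force: [-0.6, -0.6, 6.1]
gripper_width: 60.0
grasp_force: 63.8
```

servo_tool:
  jaw: [0.4,0.4,0.4,0.4,0.4]
  offset:
    - [0,0,0]
    - [0,0,-0.04]
    - [0,0,-0.09]
    - [0,0,-0.13]
    - [0,0,-0.13]
  turn:
    - [0,0,0]
    - [0,0,0]
    - [0,0,0]
    - [0,0,0]
    - [0,0,0]

```text
t: 12.82
eef_pos: [432.2, -75.5, 65.9]
eef_rot: [0.708, 0.706, 0.001, 0.001]
wrist_force: [0.3, -0.1, -2.8]
gripper_width: 60.2
grasp_force: 66.1
```

```bash
python3 go.py 652 -217 66 
```

```text
t 12.82 at [432.2 -75.5  65.9] w 60.2 turn [ 0.001 -0.    -0.001]
[ 652. -217.   66.] offset [-0.353  0.55   0.002]
```

servo_tool:
  jaw: [0.4,0.4,0.4,0.4,0.4]
  offset:
    - [-0.05,0.05,0]
    - [-0.13,0.13,0]
    - [-0.2,0.2,0]
    - [-0.274,0.27,0]
    - [-0.3,0.36,0]
  turn:
    - [0,0,0]
    - [0,0,0]
    - [0,0,0]
    - [0,0,0]
    - [0,0,0]

```text
t: 13.45
eef_pos: [574.3, -198.6, 63.7]
eef_rot: [0.709, 0.705, -0.001, -0.0]
wrist_force: [0.9, 0.5, -2.3]
gripper_width: 60.2
grasp_force: 66.0
```

```bash
python3 go.py 652 -217 66 652 -217 30
```

```text
t 13.45 at [ 574.3 -198.6   63.7] w 60.2 turn [-0.001  0.    -0.002]
[ 652. -217.   66.] offset [-0.045  0.195 -0.006]
[ 652. -217.   30.] offset [-0.045  0.195  0.084]
```

servo_tool:
  jaw: [0.4,0.4,0.4,0.4,0.4]
  offset:
    - [-0.025,0.1,0]
    - [-0.043,0.18,0]
    - [-0.045,0.193,0.03]
    - [-0.045,0.193,0.06]
    - [-0.045,0.193,0.078]
  turn:
    - [0,0,0]
    - [0,0,0]
    - [0,0,0]
    - [0,0,0]
    - [0,0,0]

```text
t: 14.08
eef_pos: [649.8, -213.5, 31.4]
eef_rot: [0.708, 0.706, -0.001, -0.002]
wrist_force: [-0.5, -0.7, -1.9]
gripper_width: 60.3
grasp_force: 66.0
```

servo_tool:
  jaw: [0.4,0.4]
  offset:
    - [0,0,0.004]
    - [0,0,0.004]
  turn:
    - [0,0,0]
    - [0,0,0]

```text
t: 14.32
eef_pos: [651.8, -214.1, 32.0]
eef_rot: [0.708, 0.706, 0.0, -0.0]
wrist_force: [-0.6, 0.5, -3.0]
gripper_width: 59.9
grasp_force: 66.0
```

servo_tool:
  jaw: [0.4,0.4,0.4]
  offset:
    - [-0.005,0,0.004]
    - [-0.006,0,0.008]
    - [-0.006,0,0.008]
  turn:
    - [0,0,0]
    - [0,0,0]
    - [0,0,0]

```text
t: 14.7
eef_pos: [652.3, -216.7, 30.1]
eef_rot: [0.708, 0.706, 0.0, 0.0]
wrist_force: [-2.7, 1.4, 4.4]
gripper_width: 59.8
grasp_force: 66.7
```

servo_tool:
  jaw: [0.85,1,1,1,1]
  offset:
    - [0,0,0]
    - [0,0,0]
    - [0,0,0]
    - [0,0,-0.1]
    - [0,0,-0.25]
  turn:
    - [0,0,0]
    - [0,0,0]
    - [0,0,0]
    - [0,0,0]
    - [0,0,0]

```text
t: 15.32
eef_pos: [650.6, -215.7, 127.4]
eef_rot: [0.708, 0.706, -0.001, -0.002]
wrist_force: [0.8, -0.9, -0.0]
gripper_width: 85.3
grasp_force: 0.0
```

servo_tool:
  jaw: [1,1,1]
  offset:
    - [0,0,-0.15]
    - [0,-0.12,-0.2]
    - [0,-0.2,-0.2]
  turn:
    - [0,0,0]
    - [0,0,0]
    - [0,0,0]

```text
t: 15.7
eef_pos: [571.6, -217.4, 211.0]
eef_rot: [0.708, 0.706, 0.001, 0.002]
wrist_force: [-0.5, 0.1, -0.6]
gripper_width: 86.1
grasp_force: 0.0
```

```bash
python3 - <<'E'
from meas import *
caps()
t=ctrl.snapshot("top"); s=ctrl.snapshot("side")
for c,im in(("top",t),("side",s)):
    for u,n,_ in rays(c,im): print(c,u,n,onz(c,u,175))
    for k in ctrl.pinpoint(c,"bottle_tall")[:2]: print(c,k["score"],k["xy"],onz(c,k["xy"],0))
E
python3 go.py
```

```text
tub tri [ 653.  -215.8   87.2] err 0.3 top@z [ 655.6 -218.7] side@z [ 662.9 -202.1] | raised: top [ 653.  -215.7] side [ 652.4 -216.5]
small tri [ 643.5 -122.7  121.4] err 0.1 top@z [ 646.  -124.3] side@z [ 653.8 -106.4] | raised: top [ 643.4 -122.6] side [ 643.  -123.3]
flask tri [430.6  82.6 136.8] err 0.3 top@z [430.8  82.4] side@z [430.  81.] | raised: top [431.1  81.3] side [423.5  59.4]
top [400.  189.6] 361 [ 638.5 -200.2  175. ]
top [364.6 190.8] 60 [ 634.8 -116.8  175. ]
top [279.9 277. ] 88 [431.4  79.9 175. ]
side [256.2 195.5] 157 [414.8  30.9 175. ]
side [382.7 230.2] 115 [ 607.2 -179.5  175. ]
side [407.1 268. ] 496 [ 595.1 -294.8  175. ]
side [310.4 285.2] 200 [ 413.5 -266.   175. ]
side 0.71 [309.6, 349.4] [ 412.1 -266.5    0. ]
side 0.43 [403.1, 299.1] [ 651.4 -219.8    0. ]
t 16.0 at [ 573.  -215.9  208.3] w 85.4 turn [ 0. -0. -0.]
```

```bash
python3 go.py 413.5 -266 205 413.5 -266 105
```

```text
t 16.0 at [ 573.  -215.9  208.3] w 85.4 turn [ 0. -0. -0.]
[ 413.5 -266.   205. ] offset [-0.126 -0.399  0.008]
[ 413.5 -266.   105. ] offset [-0.126 -0.399  0.258]
```

servo_tool:
  jaw: [1,1,1,1,1]
  offset:
    - [-0.04,-0.13,0]
    - [-0.08,-0.26,0]
    - [-0.12,-0.38,0]
    - [-0.126,-0.399,0]
    - [-0.126,-0.399,0]
  turn:
    - [0,0,0]
    - [0,0,0]
    - [0,0,0]
    - [0,0,0]
    - [0,0,0]

```text
t: 16.62
eef_pos: [413.4, -266.4, 208.7]
eef_rot: [0.708, 0.706, 0.0, 0.0]
wrist_force: [0.1, 0.1, -0.1]
gripper_width: 85.3
grasp_force: 0.0
```

```bash
python3 go.py 413.5 -266 105; python3 - <<'E'
from h import *
cv2.imwrite("pics/w5.png",ctrl.snapshot("wrist")[:,:,::-1])
E
```

```text
t 16.62 at [ 413.4 -266.4  208.7] w 85.3 turn [ 0.     0.    -0.001]
[ 413.5 -266.   105. ] offset [0.001 0.    0.259]
```

View pics/w5.png

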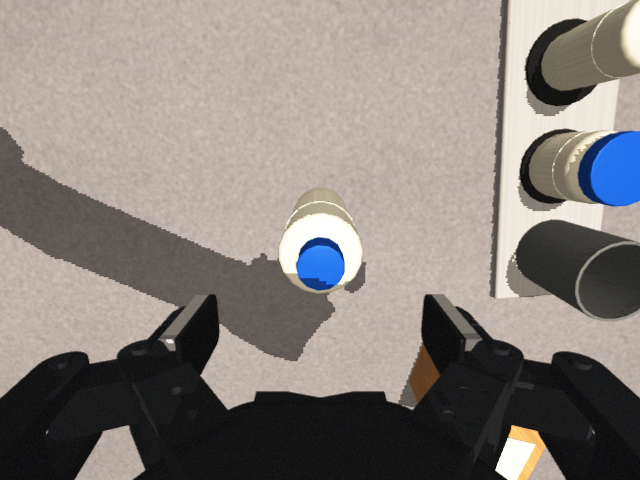

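The tall bottle's cap (321,264) is centred between the jaws, and the carton is well off to the lower right. Descend and grip.

servo_tool:
  jaw: [1,1,1,1,1]
  offset:
    - [0,0,0.08]
    - [0,0,0.16]
    - [0,0,0.22]
    - [0,0,0.255]
    - [0,0,0.259]
  turn:
    - [0,0,0]
    - [0,0,0]
    - [0,0,0]
    - [0,0,0]
    - [0,0,0]

```text
t: 17.3
eef_pos: [412.9, -265.8, 104.1]
eef_rot: [0.707, 0.707, -0.0, -0.001]
wrist_force: [0.2, -0.0, 0.1]
gripper_width: 85.7
grasp_force: 0.0
```

servo_tool:
  jaw: [0.6,0.3,0.3,0.3,0.3]
  offset:
    - [0,0,0]
    - [0,0,0]
    - [0,0,0]
    - [0,0,0]
    - [0,0,0]
  turn:
    - [0,0,0]
    - [0,0,0]
    - [0,0,0]
    - [0,0,0]
    - [0,0,0]

```text
t: 17.92
eef_pos: [413.4, -266.8, 106.1]
eef_rot: [0.708, 0.706, 0.001, 0.001]
wrist_force: [0.7, 0.7, 6.3]
gripper_width: 52.8
grasp_force: 63.4
```

servo_tool:
  jaw: [0.3,0.3,0.3,0.3,0.3]
  offset:
    - [0,0,0]
    - [0,0,-0.04]
    - [0,0,-0.09]
    - [0,0,-0.14]
    - [0,0,-0.14]
  turn:
    - [0,0,0]
    - [0,0,0]
    - [0,0,0]
    - [0,0,0]
    - [0,0,0]

```text
t: 18.55
eef_pos: [412.9, -266.7, 162.3]
eef_rot: [0.708, 0.706, 0.001, 0.001]
wrist_force: [-0.2, -0.2, -3.9]
gripper_width: 52.7
grasp_force: 64.0
```

servo_tool:
  jaw: [0.3,0.3,0.3,0.3,0.3]
  offset:
    - [0.03,0.02,0]
    - [0.1,0.06,0]
    - [0.19,0.12,0]
    - [0.28,0.17,0]
    - [0.37,0.21,0]
  turn:
    - [0,0,0]
    - [0,0,0]
    - [0,0,0]
    - [0,0,0]
    - [0,0,0]

```text
t: 19.18
eef_pos: [496.8, -115.8, 159.8]
eef_rot: [0.707, 0.707, -0.001, -0.001]
wrist_force: [1.2, -0.8, -2.8]
gripper_width: 52.4
grasp_force: 64.0
```

```bash
python3 go.py 530 0 160 560 60 160 627 66 160
```

```text
t 19.18 at [ 496.8 -115.8  159.8] w 52.4 turn [-0.001 -0.    -0.   ]
[530.   0. 160.] offset [ 0.29   0.083 -0.001]
[560.  60. 160.] offset [ 0.44   0.157 -0.001]
[627.  66. 160.] offset [ 0.455  0.325 -0.001]
```

servo_tool:
  jaw: [0.3,0.3,0.3,0.3,0.3]
  offset:
    - [0.09,0.03,0]
    - [0.19,0.055,0]
    - [0.29,0.083,0]
    - [0.38,0.12,0]
    - [0.44,0.17,0]
  turn:
    - [0,0,0]
    - [0,0,0]
    - [0,0,0]
    - [0,0,0]
    - [0,0,0]

```text
t: 19.8
eef_pos: [564.0, 61.1, 159.4]
eef_rot: [0.707, 0.708, -0.001, -0.001]
wrist_force: [-0.2, 0.2, -4.1]
gripper_width: 52.4
grasp_force: 63.9
```

servo_tool:
  jaw: [0.3,0.3,0.3,0.3]
  offset:
    - [0.013,0.07,0]
    - [0.015,0.14,0]
    - [0.015,0.155,0]
    - [0.015,0.155,0]
  turn:
    - [0,0,0]
    - [0,0,0]
    - [0,0,0]
    - [0,0,0]

```text
t: 20.3
eef_pos: [625.9, 63.7, 159.6]
eef_rot: [0.708, 0.706, -0.001, -0.001]
wrist_force: [-0.4, -1.1, -3.5]
gripper_width: 52.6
grasp_force: 64.3
```

```bash
python3 go.py 627 66 126 627 66 122
```

```text
t 20.3 at [625.9  63.7 159.6] w 52.6 turn [-0.001  0.    -0.001]
[627.  66. 126.] offset [0.006 0.003 0.084]
[627.  66. 122.] offset [0.006 0.003 0.094]
```

servo_tool:
  jaw: [0.3,0.3,0.3,0.3,0.3]
  offset:
    - [0.006,0.003,0.03]
    - [0.006,0.003,0.06]
    - [0.006,0.003,0.08]
    - [0.006,0.003,0.088]
    - [0.006,0.003,0.088]
  turn:
    - [0,0,0]
    - [0,0,0]
    - [0,0,0]
    - [0,0,0]
    - [0,0,0]

```text
t: 20.92
eef_pos: [628.2, 65.5, 125.6]
eef_rot: [0.708, 0.706, -0.0, -0.0]
wrist_force: [-0.1, -0.3, -3.2]
gripper_width: 52.6
grasp_force: 64.4
```

servo_tool:
  jaw: [0.3,0.3,0.3]
  offset:
    - [0,0,0.004]
    - [0,0,0.007]
    - [0,0,0.007]
  turn:
    - [0,0,0]
    - [0,0,0]
    - [0,0,0]

```text
t: 21.3
eef_pos: [628.2, 65.6, 123.0]
eef_rot: [0.708, 0.706, 0.0, -0.0]
wrist_force: [-0.4, -0.0, -3.3]
gripper_width: 52.5
grasp_force: 64.4
```

servo_tool:
  jaw: [0.3,0.3,0.3]
  offset:
    - [0,0,0.003]
    - [0,0,0.007]
    - [0,0,0.007]
  turn:
    - [0,0,0]
    - [0,0,0]
    - [0,0,0]

```text
t: 21.68
eef_pos: [628.6, 65.7, 122.1]
eef_rot: [0.708, 0.706, 0.001, -0.0]
wrist_force: [-2.3, -0.0, 7.8]
gripper_width: 52.3
grasp_force: 65.3
```

servo_tool:
  jaw: [0.75,1,1,1,1]
  offset:
    - [0,0,0]
    - [0,0,0]
    - [0,0,0]
    - [0,0,-0.1]
    - [0,0,-0.22]
  turn:
    - [0,0,0]
    - [0,0,0]
    - [0,0,0]
    - [0,0,0]
    - [0,0,0]

```text
t: 22.3
eef_pos: [627.5, 65.5, 208.0]
eef_rot: [0.708, 0.706, -0.001, -0.001]
wrist_force: [0.3, 0.7, -0.5]
gripper_width: 85.4
grasp_force: 0.0
```

```bash
python3 go.py 627 66 215 430.6 82.6 180 430.6 82.6 82
```

```text
t 22.3 at [627.5  65.5 208. ] w 85.4 turn [-0.001  0.    -0.001]
[627.  66. 215.] offset [ 0.001 -0.001 -0.017]
[430.6  82.6 180. ] offset [ 0.042 -0.492  0.071]
[430.6  82.6  82. ] offset [ 0.042 -0.492  0.316]
```

servo_tool:
  jaw: [1,1,1,1,1]
  offset:
    - [0,-0.07,-0.02]
    - [0.014,-0.2,-0.02]
    - [0.028,-0.34,0]
    - [0.042,-0.46,0.04]
    - [0.042,-0.492,0.07]
  turn:
    - [0,0,0]
    - [0,0,0]
    - [0,0,0]
    - [0,0,0]
    - [0,0,0]

```text
t: 22.92
eef_pos: [428.3, 83.2, 179.6]
eef_rot: [0.707, 0.707, -0.0, -0.001]
wrist_force: [1.2, -0.6, 0.5]
gripper_width: 85.2
grasp_force: 0.0
```

servo_tool:
  jaw: [1,1]
  offset:
    - [0,0,0]
    - [0,0,0]
  turn:
    - [0,0,0]
    - [0,0,0]

```text
t: 23.18
eef_pos: [432.9, 82.9, 180.9]
eef_rot: [0.708, 0.706, 0.001, 0.001]
wrist_force: [-0.7, -0.9, -0.1]
gripper_width: 85.4
grasp_force: 0.0
```

```bash
python3 go.py 430.6 82.6 75; python3 - <<'E'
from meas import *
cv2.imwrite("pics/w6.png",ctrl.snapshot("wrist")[:,:,::-1])
caps()
for u,n,_ in rays("side",ctrl.snapshot("side")): print(u,n,onz("side",u,191))
E
```

```text
t 23.18 at [432.9  82.9 180.9] w 85.4 turn [ 0.001 -0.    -0.001]
[430.6  82.6  75. ] offset [-0.001 -0.006  0.265]
tub tri [ 652.7 -216.2   87.7] err 0.2 top@z [ 655.4 -219.2] side@z [ 662.9 -202.1] | raised: top [ 652.7 -216.2] side [ 652.4 -216.5]
tall tri [629.6  68.  189.8] err 0.3 top@z [632.1  68.9] side@z [640.1  89.3] | raised: top [629.5  67.9] side [628.5  66.3]
small tri [ 643.4 -122.5  121.4] err 0.0 top@z [ 646.  -124.1] side@z [ 653.8 -106.2] | raised: top [ 643.4 -122.4] side [ 643.  -123.1]
[339.6 160.2] 112 [628.7  66.5 191. ]
[256.2 195.4] 155 [408.4   9.6 191. ]
[382.7 230.2] 115 [ 596.4 -196.4  191. ]
[407.1 268. ] 498 [ 584.6 -309.2  191. ]
```

View pics/w6.png

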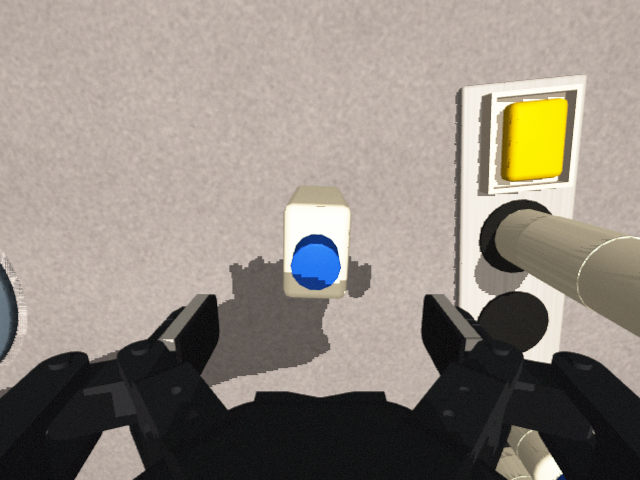

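The tall bottle is on its pad at (629,67). The flask cap (316,262) is centred between the jaws and its long side runs along y, so the grip axis is right.

servo_tool:
  jaw: [1,1,1,1,1]
  offset:
    - [0,-0.005,0.08]
    - [0,-0.005,0.16]
    - [0,-0.005,0.22]
    - [0,-0.005,0.26]
    - [0,-0.005,0.265]
  turn:
    - [0,0,0]
    - [0,0,0]
    - [0,0,0]
    - [0,0,0]
    - [0,0,0]

```text
t: 24.0
eef_pos: [429.3, 82.6, 73.4]
eef_rot: [0.708, 0.706, -0.001, -0.0]
wrist_force: [-0.0, 0.0, 0.2]
gripper_width: 85.5
grasp_force: 0.0
```

servo_tool:
  jaw: [0.6,0.3,0.2,0.2,0.2]
  offset:
    - [0,0,0]
    - [0,0,0]
    - [0,0,0]
    - [0,0,0]
    - [0,0,0]
  turn:
    - [0,0,0]
    - [0,0,0]
    - [0,0,0]
    - [0,0,0]
    - [0,0,0]

```text
t: 24.62
eef_pos: [430.4, 83.1, 75.2]
eef_rot: [0.708, 0.706, 0.001, 0.0]
wrist_force: [0.2, -0.1, 5.6]
gripper_width: 43.5
grasp_force: 60.6
```

servo_tool:
  jaw: [0.2,0.2,0.2,0.2,0.2]
  offset:
    - [0,0,0]
    - [0,0,-0.04]
    - [0,0,-0.09]
    - [0,0,-0.14]
    - [0,0,-0.14]
  turn:
    - [0,0,0]
    - [0,0,0]
    - [0,0,0]
    - [0,0,0]
    - [0,0,0]

```text
t: 25.25
eef_pos: [429.9, 83.0, 130.9]
eef_rot: [0.708, 0.706, 0.001, 0.0]
wrist_force: [-0.1, -0.3, -4.7]
gripper_width: 43.5
grasp_force: 61.8
```

servo_tool:
  jaw: [0.2,0.2,0.2,0.2,0.2]
  offset:
    - [-0.05,0.04,0]
    - [-0.13,0.1,0]
    - [-0.2,0.16,0]
    - [-0.26,0.2,0]
    - [-0.278,0.22,0]
  turn:
    - [0,0,0]
    - [0,0,0]
    - [0,0,0]
    - [0,0,0]
    - [0,0,0]

```text
t: 25.88
eef_pos: [516.8, -30.3, 128.8]
eef_rot: [0.709, 0.705, -0.001, -0.001]
wrist_force: [-1.2, -0.5, -3.0]
gripper_width: 43.7
grasp_force: 61.7
```

```bash
python3 go.py 635.5 -28 128
```

```text
t 25.88 at [516.8 -30.3 128.8] w 43.7 turn [-0.001  0.    -0.002]
[635.5 -28.  128. ] offset [0.007 0.297 0.001]
```

servo_tool:
  jaw: [0.2,0.2,0.2,0.2,0.2]
  offset:
    - [0.002,0.07,0]
    - [0.004,0.16,0]
    - [0.006,0.24,0]
    - [0.006,0.29,0]
    - [0.006,0.295,0]
  turn:
    - [0,0,0]
    - [0,0,0]
    - [0,0,0]
    - [0,0,0]
    - [0,0,0]

```text
t: 26.5
eef_pos: [635.3, -24.9, 128.6]
eef_rot: [0.707, 0.707, -0.001, -0.001]
wrist_force: [-0.7, -0.2, -4.0]
gripper_width: 43.5
grasp_force: 61.9
```

servo_tool:
  jaw: [0.2,0.2,0.2,0.2]
  offset:
    - [0,0,0.03]
    - [0,0,0.06]
    - [0,0,0.083]
    - [0,0,0.083]
  turn:
    - [0,0,0]
    - [0,0,0]
    - [0,0,0]
    - [0,0,0]

```text
t: 27.0
eef_pos: [634.1, -26.3, 95.8]
eef_rot: [0.708, 0.706, -0.001, -0.001]
wrist_force: [0.1, -0.6, -4.2]
gripper_width: 43.6
grasp_force: 61.9
```

servo_tool:
  jaw: [0.2,0.2,0.2,0.2]
  offset:
    - [-0.003,0.002,0.005]
    - [-0.004,0.002,0.01]
    - [-0.004,0.002,0.014]
    - [-0.004,0.002,0.014]
  turn:
    - [0,0,0]
    - [0,0,0]
    - [0,0,0]
    - [0,0,0]

```text
t: 27.5
eef_pos: [636.1, -28.0, 91.4]
eef_rot: [0.708, 0.706, 0.0, -0.0]
wrist_force: [-0.4, -0.5, -4.3]
gripper_width: 43.5
grasp_force: 62.0
```

servo_tool:
  jaw: [0.2,0.2,0.2]
  offset:
    - [0,0,0.003]
    - [0,0,0.006]
    - [0,0,0.006]
  turn:
    - [0,0,0]
    - [0,0,0]
    - [0,0,0]

```text
t: 27.88
eef_pos: [636.2, -28.0, 91.2]
eef_rot: [0.708, 0.706, 0.0, -0.0]
wrist_force: [-4.7, 0.4, 9.4]
gripper_width: 43.5
grasp_force: 63.4
```

servo_tool:
  jaw: [0.7,1,1,1,1]
  offset:
    - [0,0,0]
    - [0,0,0]
    - [0,0,0]
    - [0,0,-0.1]
    - [0,0,-0.22]
  turn:
    - [0,0,0]
    - [0,0,0]
    - [0,0,0]
    - [0,0,0]
    - [0,0,0]

```text
t: 28.5
eef_pos: [635.3, -28.0, 176.8]
eef_rot: [0.708, 0.706, -0.001, -0.001]
wrist_force: [1.1, 0.9, 0.8]
gripper_width: 85.5
grasp_force: 0.0
```

servo_tool:
  jaw: [1,1,1,1,1]
  offset:
    - [0,0,-0.12]
    - [0,-0.1,-0.15]
    - [0,-0.25,-0.15]
    - [0,-0.4,-0.15]
    - [0,-0.4,-0.15]
  turn:
    - [0,0,0]
    - [0,0,0]
    - [0,0,0]
    - [0,0,0]
    - [0,0,0]

```text
t: 29.12
eef_pos: [471.3, -27.9, 236.3]
eef_rot: [0.708, 0.706, -0.0, -0.002]
wrist_force: [0.5, -0.5, -1.1]
gripper_width: 85.3
grasp_force: 0.0
```

```bash
python3 - <<'E'
from meas import *
caps()
a=ctrl.snapshot("side")[120:340,260:480,::-1]; b=ctrl.snapshot("top")[150:310,240:540,::-1]
o=np.zeros((600,800,3),np.uint8); o[:400,:400]=cv2.resize(a,(400,400)); o[:213,400:]=cv2.resize(b,(400,213)); cv2.imwrite("pics/end.png",o)
for c in("side",):
    for k in ctrl.pinpoint(c,"carton")[:1]: print(onz(c,k["xy"],0))
E
```

```text
tub tri [ 652.6 -216.3   87.8] err 0.2 top@z [ 655.3 -219.2] side@z [ 662.9 -202.1] | raised: top [ 652.6 -216.3] side [ 652.4 -216.5]
tall tri [629.7  68.1 189.9] err 0.3 top@z [632.2  68.9] side@z [640.2  89.4] | raised: top [629.6  68. ] side [628.7  66.5]
flask tri [637.  -28.4 153. ] err 0.7 top@z [639.8 -28.9] side@z [647.1  -9.8] | raised: top [637.2 -28.5] side [636.  -29.5]
small tri [ 643.4 -122.6  121.4] err 0.2 top@z [ 646.  -124.3] side@z [ 653.7 -106.3] | raised: top [ 643.4 -122.6] side [ 642.9 -123.3]
[ 563.9 -439.7    0. ]
```

View pics/end.png

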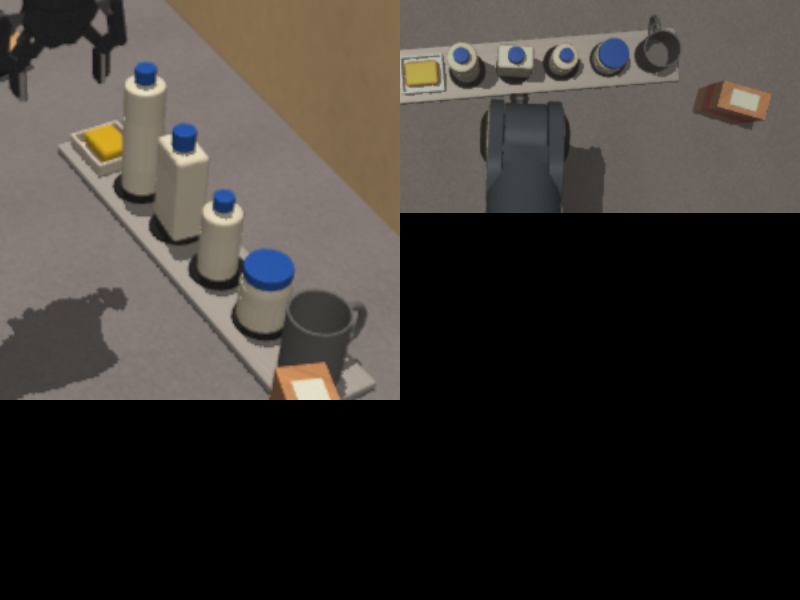

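All four bottles stand upright and centred on their pads, in order from the jug. The carton hasn't moved and the arm is clear.

```bash
python3 -c "
from station import ctrl
print(ctrl.hand_in())"
```

```text
the job is handed in; nothing more can be done
None
```

The job is handed in (no verdict came back): the last camera check showed tub, small bottle, flask and tall bottle upright on the four pads in that order from the jug, each about 3 mm or less from its measured pad centre, with the carton unmoved.

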